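# Uncover the tinning pot and index the lug carriage into its notch

### The arm

A 6-joint arm with a two-finger parallel gripper is mounted at the origin on the work surface. World frame = base frame: x ahead of the robot, y to its left, z up, the work surface at z = 0. Lengths are in m, angles in rad, forces in N, time in s.
With the tool pointing down it reaches from about 0.4 to 0.925 m from the base axis. Payload 12.5 kg.
Tool frame: the origin (TCP) lies midway between the tips of the shut fingers; the grasp point (between the pads) lies behind it (manip.hold_point_z is the z of the grasp point in the tool frame, in m); z points along the fingers, y is the line along which they close (so a half turn about z gives the same grasp; the last joint's range is limited). The gripper opens to 95 mm and grips with 3 to 60 N. Pads are 20 mm wide; open, the fingers measure 119 mm over their backs; the gripper's body (75 mm by 180 mm) begins 59 mm behind the grasp point.
Start: joints at [1.146, 0.491, 1.559, -0, 1.092, -0.106], TCP at [0.196, 0.594, 0.185] pointing down, gripper open.
Joint ranges: [-3.1, 3.1], [-0.84, 2.19], [0.05, 2.79], [-1.13, 4.28], [0.06, 2.93], [-2.69, 2.69]. Speed limits (rad/s): [2.22, 2.22, 2.79, 3.14, 3.14, 3.14].

### API

Orientations are given as a unit quaternion [w, x, y, z].
In Python, from cell import manip gives the robot as it stands. The module is installed in compiled form; this text tells all that it offers.
- The arm moves only by the tool step_arm, never from a script. Its argument "series" is a list that holds one entry, the list of rows, each a list of 7 numbers: the turn, a rotation vector about the tool's x, y, z in units of 5 degrees (1.0 is 5 degrees), then the shift along the tool's x, y, z in units of 30 mm (1.0 is 30 mm), then the closure in counts, from 0 (fully open) to 255 (shut). A call has 1 to 20 rows; each row is the pose to reach, as a shift and turn from the pose commanded when the call began, along the tool's axes at that moment; what a row does not reach only later rows make up. A row lasts 1/12 s, in which the tool goes at most 41.7 mm and 7.16 degrees, less where a joint would pass 70% of its speed; a pose out of reach is approached as far as the arm can. A call with a gripper value outside its range is refused whole. The fingers move at their own pace and stop on an object; the grip force is fixed at half the most. Time passes only in rows, so rows that repeat a pose let the fingers close. It gives the time, the measured TCP pose, the force, the opening and the grip force at its end, in the units of the state.
- manip.observe(): the state, without advancing time (a new reading comes with each control period).
- manip.read_camera(name): name is "scene" or "top" or "wrist"; returns a dict with "pixels" (480x640x3 uint8, red, green, blue), "mtx" (3x3 intrinsics, pixels), "position" and "rotation" of the camera in the world. Camera axes: x right, y up, looking along -z (the intrinsics and any distortion apply to the point x, -y, -z); pixel columns grow to the right and rows downward; lengths in m; the calibration is good to about 2 mm. A picture is of the moment at which its call begins. There is no depth.
- manip.close_job(): hands the job in; it is judged then, once.
The state is a dict: "clock": time; "q": joint angles; "joint_vel": joint speeds; "tau": joint torques, N m; "eef_pos": TCP position; "orientation": TCP orientation; "wrist_force": force on the tool from outside, world axes, zero at the start; "wrist_torque": the same for the moment, N m; "grip_width": opening from 0.0 (shut) to 1.0 (fully open); "grasp_force": force on a finger pad.
Only numpy, scipy, OpenCV 4.12 (cv2) and the standard library are available. Lean on these libraries where they do the work, as an engineer would, in place of code of your own. Each camera call takes 0.05 s, during which the arm holds its last target. There are 200 camera calls.

### The job

Lift the loose lid off the blue tinning pot by its knob and set it down gently, right way up, on the bare bench clear of the station. Then grip the red handle of the carriage and slide it along its rail towards the pot until you feel the spring ball drop into its notch; finish there, still gripping the handle with the carriage at rest in the notch. Never push the carriage against the lid, and leave the solder reel, the sponge tray and the wire stripper where they are.

Things in the scene. Friction and masses are not known exactly. Their poses are not given: they have to be found in the camera images.
- station: Fixed dipping station: grey base plate 10 mm thick with a rail along the station's y and a pot beside it. Origin on the bench under the rail; z up, +y along the rail to the pot's end, +x from the rail to the pot's side. The plate spans x -45 to 145 mm, y -165 to 155 mm; the handle's top, 108 mm above the bench, is its highest point. Place and yaw vary.
- pot_mouth (a point): Centre of the mouth of the blue round pot (outer diameter 68 mm, bore 60 mm, rim 55 mm above the bench), at x = 100, y = 60 mm of the station; it is fixed to the station. The lid lies on it at the start.
- lid_knob (a point): Centre of the black knob head (diameter 24 mm, 22 mm high; grip it across its sides from above) of the loose steel lid: a disc 74 mm across and 6 mm thick, its top 23 mm below this point, over a 55 mm wide, 6 mm deep lip that sits loosely in the pot. This point is about 84 mm above the bench on the pot, 35 mm when the lid stands on the bench.
- lid: The same lid, 60 to 120 g; origin at the centre of the lip's underside, 35 mm below the knob point; z up when right way up.
- handle (a point): Centre of the carriage's red upright handle block: 22 mm across the rail (station x), 20 mm along it (station y), 46 mm high, centre 85 mm above the bench; grip it from above. The steel carriage plate's top is 23 mm below this point. Axes as the station's.
- carriage (a joint): Position of the carriage along the rail in m, growing towards the pot (station +y); 0 to 0.24, starts between 0 and 0.04. The handle's station y is this value minus 0.12, so at 0.18 the lug is over the pot's centre. Sliding friction about 1.2 N. The ball's notch lies somewhere between 0.17 and 0.19.
- detent_ball (a joint): How far the sprung steel ball (16 mm) under the carriage has sunk, m: below 0.0006 riding on the brass strip along the rail, 0.0035 to 0.004 seated in the notch, an 11 mm wide gap in that strip. From 5 mm before the notch's centre the ball pulls the carriage forward with up to 5 N; past the centre it resists with up to about 12 N, and harder pushing makes it climb out.
- reel: Loose solder reel standing upright, red flanges 60 mm across, 48 mm high, 0.4 kg; origin at the centre of its underside. Leave alone.
- sponge_tray: Loose black tray 85 x 110 mm, 27 mm high, with a yellow sponge block; origin at the centre of its underside. Leave alone.
- stripper: Loose wire stripper with red grips lying flat along its own y, about 50 x 155 mm, 14 mm high; origin near its middle on the bench. Leave alone.
- lug (a point): Copper lug at the end of the carriage's steel arm, 69 mm above the bench and 110 mm from the handle towards the pot's side. The arm is level, 12 mm wide, 74 to 82 mm above the bench, and starts 40 mm from the handle's centre. It passes over the open pot but would run into the knob of the lid.
There are look-alikes about, which are no part of the job. Of the things shaped like the lid, the bare steel one is meant.

How it is judged:
By the outcome, as a careful person would: the job done as asked, in the order asked, and still so for the second after the job is handed in, while the arm keeps its last pose, push and grip.
It also fails if it takes over 72 s, if anything falls off the work surface, if the arm or the gripper's body presses on something with over 40 N, if the wrist force passes 120 N, or if a joint passes its speed limit or range.

## Working session

There is one attempt and no reset: what is moved stays moved. The work goes in short steps, Python scripts to look and compute and a tool call to move; the robot and the scene stay as the last step left them, time stands still between calls to the robot, and variables do not carry over. Pictures are saved under pics/ and viewed, at most 10 in all, crops included, and the job is handed in when it is done.

Besides the shell and the picture viewer there is one more tool, called after "Emit:" as name(argument=value, ...) on one line, values as JSON. step_arm: Moves the arm, as the interface text tells. Its arguments: {"type":"object","properties":{"series":{"type":"array"}},"required":["series"]}

```bash
mkdir -p pics; cat > h.py <<'E'
import numpy as np, cv2
from cell import manip
from scipy.spatial.transform import Rotation as R
def snap(n,f):
    c=manip.read_camera(n); cv2.imwrite('pics/'+f,c['pixels'][:,:,::-1]); return c
def ray(c,u,v,z):
    d=np.linalg.inv(c['mtx'])@[u,v,1]; d=np.array(c['rotation']).reshape(3,3)@[d[0],-d[1],-d[2]]
    p=np.array(c['position']); return p+d*(z-p[2])/d[2]
def proj(c,P):
    q=np.array(c['rotation']).reshape(3,3).T@(np.array(P)-c['position']); q=np.array(c['mtx'])@[q[0],-q[1],-q[2]]; return q[:2]/q[2]
def Rt():
    s=manip.observe(); w,x,y,z=s['orientation']; return np.array(s['eef_pos']),R.from_quat([x,y,z,w])
E
python3 - <<'E'
from h import *
import pickle
d={n:snap(n,n+'0.png') for n in('top','scene')}
pickle.dump(d,open('c0.pkl','wb'))
for n in d: print(n,d[n]['position'],d[n]['mtx'][0],{k for k in d[n]})
p,r=Rt(); print(p,r.as_matrix().round(3),manip.hold_point_z,manip.observe()['clock'])
E
```

```text
top [ 0.54990683 -0.01944048  1.06390301] [560.53748102   0.         318.85497286] {'position', 'rotation', 'mtx', 'pixels'}
scene [1.37467946 0.11684456 0.62485762] [488.65333336   0.         319.832365  ] {'position', 'rotation', 'mtx', 'pixels'}
[0.19576205 0.59328253 0.18412319] [[-0.95   0.313 -0.   ]
 [ 0.313  0.95  -0.001]
 [ 0.    -0.001 -1.   ]] -0.0188 0.1
```

View pics/top0.png

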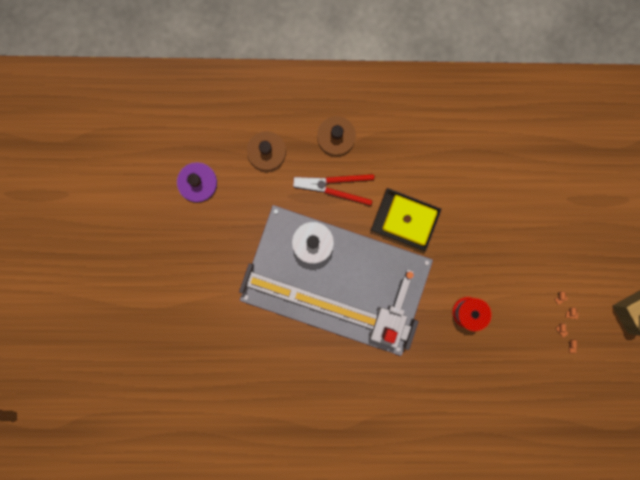

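View pics/scene0.png

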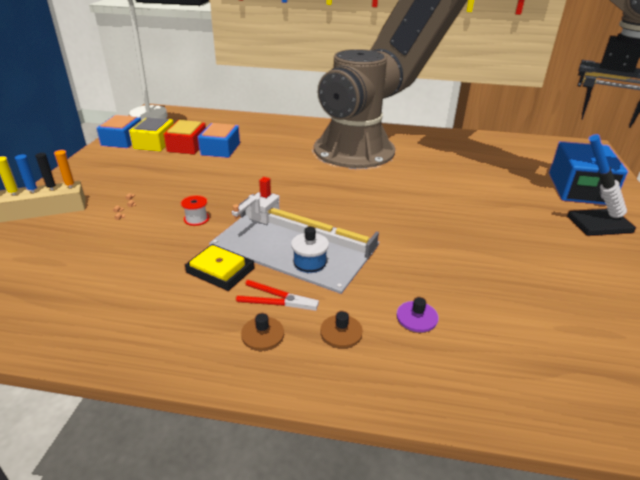

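The top view shows the bare steel lid on the pot with its knob at about (313,243). The red handle is at (390,335), the brass strip gap near (292,294), the sponge tray at (408,220), the stripper at (335,187) and the reel at (473,315). The bench to the left of the station, around (150,300), is bare. The brown and purple lids are the decoys.

```bash
python3 - <<'E'
from h import *
import pickle
d=pickle.load(open('c0.pkl','rb')); c=d['top']; im=c['pixels']
hsv=cv2.cvtColor(im,cv2.COLOR_RGB2HSV)
def blob(m,x0,y0,x1,y1):
    k=np.zeros(m.shape[:2],np.uint8); k[y0:y1,x0:x1]=m[y0:y1,x0:x1]; 
    n,l,s,ce=cv2.connectedComponentsWithStats(k); i=1+np.argmax(s[1:,4]); return ce[i],s[i,4],(l==i).astype(np.uint8)
kn=blob((hsv[...,2]<60)*1,295,225,330,260)
ha=blob(((hsv[...,1]>150)&((hsv[...,0]<6)|(hsv[...,0]>174)))*1,375,320,405,350)
br=((hsv[...,0]>14)&(hsv[...,0]<28)&(hsv[...,1]>130)&(hsv[...,2]>150))*1
b1=blob(br,245,265,292,300); b2=blob(br,292,285,385,335)
print(kn[:2],ha[:2],b1[:2],b2[:2])
K=ray(c,*kn[0],.087); H=ray(c,*ha[0],.10)
print('knob',K,'handle',H)
def ends(b):
    y,x=np.nonzero(b[2]); P=np.array([ray(c,u,v,.02) for u,v in zip(x,y)])[:,:2]; m=P.mean(0); 
    a=np.linalg.svd(P-m,full_matrices=False)[2][0]; a*=np.sign(a[1]); t=(P-m)@a; return m,a,m+a*t.min(),m+a*t.max()
e1,e2=ends(b1),ends(b2); print(e1,e2)
ys=e2[1]; yaw=np.arctan2(-ys[0],ys[1]); xs=np.array([ys[1],-ys[0]])
gap=(e1[2]+e2[3])/2
print('yaw',np.degrees(yaw),'gap st y rel pot',(gap-K[:2])@ys,'handle rel pot',(H-K)[:2]@ys,(H-K)[:2]@xs,'gap rel handle',(gap-H[:2])@ys)
for u,v in((150,300),(160,330),(197,183)): print(ray(c,u,v,0))
E
```

```text
(array([312.80555556, 243.27777778]), np.int32(36)) (array([389.54014599, 335.37226277]), np.int32(137)) (array([270.04608295, 286.32718894]), np.int32(217)) (array([335.70217391, 308.79565217]), np.int32(460))Traceback (most recent call last):
  File "<stdin>", line 13, in <module>
  File "h.py", line 7, in ray
    d=np.linalg.inv(c['mtx'])@[u,v,1]; d=np.array(c['rotation']).reshape(3,3)@[d[0],-d[1],-d[2]]
                                         ~~~~~~~~~~~~~~~~~~~~~~~~~~~~~~~^^^^^
ValueError: cannot reshape array of size 4 into shape (3,3)
```

```bash
sed -i "s/np.array(c\['rotation'\]).reshape(3,3)/rm(c)/" h.py; cat >> h.py <<'E'
def rm(c):
    w,x,y,z=c['rotation']; return R.from_quat([x,y,z,w]).as_matrix()
def blob(m,x0,y0,x1,y1):
    k=np.zeros(m.shape[:2],np.uint8); k[y0:y1,x0:x1]=m[y0:y1,x0:x1]; 
    n,l,s,ce=cv2.connectedComponentsWithStats(k); i=1+np.argmax(s[1:,4]); return ce[i],s[i,4],(l==i).astype(np.uint8)
E
cat > m.py <<'E'
from h import *
import pickle
d=pickle.load(open('c0.pkl','rb')); c=d['top']; im=c['pixels']
hsv=cv2.cvtColor(im,cv2.COLOR_RGB2HSV)
kn=blob((hsv[...,2]<100)*1,297,228,328,257)
ha=blob(((hsv[...,1]>150)&((hsv[...,0]<6)|(hsv[...,0]>174)))*1,375,320,405,350)
br=((hsv[...,0]>14)&(hsv[...,0]<28)&(hsv[...,1]>130)&(hsv[...,2]>150))*1
b1=blob(br,245,265,292,300); b2=blob(br,292,285,385,335)
print(kn[:2],ha[:2],b1[:2],b2[:2])
K=ray(c,*kn[0],.087); H=ray(c,*ha[0],.10)
print('knob',K,'handle',H)
def ends(b):
    y,x=np.nonzero(b[2]); P=np.array([ray(c,u,v,.02) for u,v in zip(x,y)])[:,:2]; m=P.mean(0); 
    a=np.linalg.svd(P-m,full_matrices=False)[2][0]; a*=np.sign(a[1]); t=(P-m)@a; return m,a,m+a*t.min(),m+a*t.max()
e1,e2=ends(b1),ends(b2); print(e1,e2)
ys=e2[1]; yaw=np.arctan2(-ys[0],ys[1]); xs=np.array([ys[1],-ys[0]])
gap=(e1[2]+e2[3])/2
print('yaw',np.degrees(yaw),'gap st y rel pot',(gap-K[:2])@ys,'handle rel pot',(H-K)[:2]@ys,(H-K)[:2]@xs,'gap rel handle',(gap-H[:2])@ys)
for u,v in((150,300),(160,330),(197,183)): print(ray(c,u,v,0))
s=d['scene']; print(proj(s,K),proj(s,H))
E
python3 m.py
```

```text
(array([312.45801527, 242.46564885]), np.int32(131)) (array([389.54014599, 335.37226277]), np.int32(137)) (array([270.04608295, 286.32718894]), np.int32(217)) (array([335.70217391, 308.79565217]), np.int32(460))
knob [ 0.58895188 -0.02514344  0.087     ] handle [ 0.43056185 -0.15814409  0.1       ]
(array([0.5096368 , 0.05240155]), array([0.31792254, 0.94811669]), array([0.49798907, 0.01766539]), array([0.52109993, 0.08658718])) (array([ 0.46897854, -0.06960837]), array([0.31603744, 0.94874672]), array([ 0.44506907, -0.14138479]), array([0.49340514, 0.00372046]))
yaw -18.42345435212268 gap st y rel pot 0.004527636175545663 handle rel pot -0.17624111123732708 -0.10823883390799435 gap rel handle 0.18076874741287274
[0.48171111 0.27876807 0.        ]
[0.42586412 0.25880142 0.        ]
[0.70386661 0.19498508 0.        ]
[310.68851277 231.06704643] [265.57677733 181.25337447]
```

Emit:
step_arm(series=[[[0,0,0,0,0,-1.3,0],[0,0,0,-1,-0.8,-1.7,0],[0,0,0,-18.9,-15.5,-1.7,0],[0,0,0,-18.9,-15.5,-1.7,0],[0,0,0,-18.9,-15.5,-1.7,0],[0,0,0,-18.9,-15.5,-1.7,0],[0,0,0,-18.9,-15.5,-1.7,0],[0,0,0,-18.9,-15.5,-1.7,0],[0,0,0,-18.9,-15.5,-1.7,0],[0,0,0,-18.9,-15.5,-1.7,0],[0,0,0,-18.9,-15.5,-1.7,0],[0,0,0,-18.9,-15.5,-1.7,0],[0,0,0,-18.9,-15.5,-1.7,0],[0,0,0,-18.9,-15.5,-1.7,0],[0,0,0,-18.9,-15.5,-1.7,0],[0,0,0,-18.9,-15.5,-1.7,0],[0,0,0,-18.9,-15.5,-1.7,0],[0,0,0,-18.9,-15.5,-1.7,0],[0,0,0,-18.9,-15.5,-1.7,0],[0,0,0,-18.9,-15.5,-1.7,0]]])

```text
clock: 1.77
eef_pos: [0.5906, -0.0302, 0.2346]
orientation: [-0.0, 0.161, 0.987, -0.0]
wrist_force: [-0.4, -0.3, 0.2]
grip_width: 1.0
grasp_force: 0.0
```

Emit:
step_arm(series=[[[0,0,0,0,0,0,0],[0,0,0,0,0,0,0]]])

```text
clock: 1.93
eef_pos: [0.5881, -0.0254, 0.2352]
orientation: [-0.001, 0.159, 0.987, 0.0]
wrist_force: [-0.1, -0.6, 0.5]
grip_width: 1.0
grasp_force: 0.0
```

```bash
python3 - <<'E'
from h import *
import pickle
c=snap('wrist','w1.png'); pickle.dump(c,open('w1.pkl','wb'))
p,r=Rt(); print(p,r.as_matrix().round(3),manip.observe()['wrist_force'])
print(c['position'],proj(c,[.589,-.025,.095]),proj(c,[.4306,-.158,.108]))
E
```

```text
[ 0.58799569 -0.02494141  0.23549722] [[-0.95   0.313 -0.001]
 [ 0.313  0.95   0.   ]
 [ 0.001  0.    -1.   ]] [ 0.63767017 -0.29592852  0.78625131]
[ 0.51766518 -0.0018422   0.43454937] [323.89896559 211.15875382] [100.62531701  79.78034192]
```

View pics/w1.png

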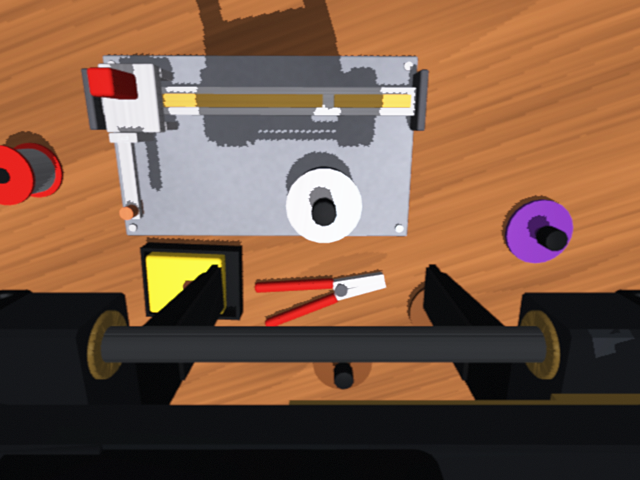

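The knob top is at (323,211), exactly where the estimate projects, so the position is confirmed. The handle top is near (103,82). I'll descend and grip the knob.

Emit:
step_arm(series=[[[0,0,0,0,0,1,0],[0,0,0,0,0,2,0],[0,0,0,0,0,3,0],[0,0,0,0,0,4,0],[0,0,0,0,0,4.8,0],[0,0,0,0,0,5.3,0],[0,0,0,0,0,5.5,0],[0,0,0,0,0,5.5,0],[0,0,0,0,0,5.5,0],[0,0,0,0,0,5.5,255],[0,0,0,0,0,5.5,255],[0,0,0,0,0,5.5,255],[0,0,0,0,0,5.5,255],[0,0,0,0,0,5.5,255],[0,0,0,0,0,5.5,255],[0,0,0,0,0,5.5,255],[0,0,0,0,0,5.5,255],[0,0,0,0,0,5.5,255],[0,0,0,0,0,5.5,255],[0,0,0,0,0,5.5,255]]])

```text
clock: 3.65
eef_pos: [0.5886, -0.0258, 0.0706]
orientation: [-0.0, 0.159, 0.987, 0.0]
wrist_force: [-0.4, -0.5, -0.5]
grip_width: 0.284
grasp_force: 0.0
```

Emit:
step_arm(series=[[[0,0,0,0,0,0,255],[0,0,0,0,0,0,255],[0,0,0,0,0,0,255],[0,0,0,0,0,0,255]]])

```text
clock: 3.98
eef_pos: [0.5886, -0.0258, 0.0706]
orientation: [0.0, 0.159, 0.987, 0.0]
wrist_force: [1.5, -0.4, 0.0]
grip_width: 0.028
grasp_force: 0.0
```

```bash
python3 - <<'E'
from h import *
a=snap('scene','s2.png')['pixels']; b=snap('wrist','w2.png')['pixels']
c=cv2.resize(a[150:330,220:460],(480,360),interpolation=cv2.INTER_CUBIC); b=cv2.resize(b,(320,240))
o=np.zeros((360,800,3),np.uint8); o[:,:480]=c; o[:240,480:]=b
cv2.imwrite('pics/v2.png',o[:,:,::-1])
E
```

```text
(no output)
```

View pics/v2.png

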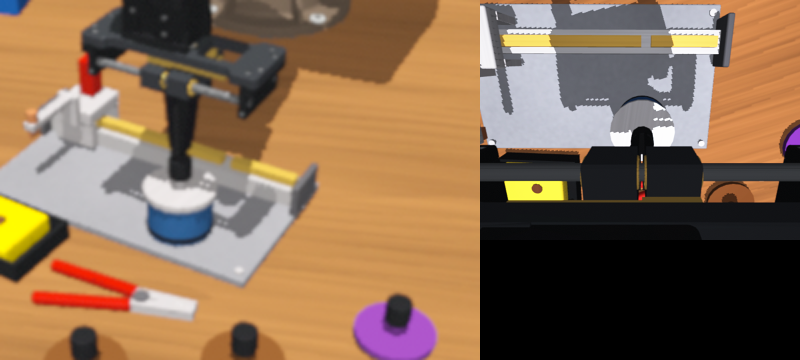

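The fingers shut without holding the knob, and a dark crescent at about (642,98) suggests the lid has shifted. I'll look closer.

```bash
python3 - <<'E'
from h import *
c=manip.read_camera('wrist'); b=c['pixels']
s=manip.observe(); print(s['eef_pos'],proj(c,s['eef_pos']),proj(c,[.589,-.025,.095]),s['grip_width'],s['wrist_force'])
t=manip.read_camera('top')
o=np.zeros((480,800,3),np.uint8); o[:,:480]=cv2.resize(b[170:330,240:400],(480,480),interpolation=cv2.INTER_CUBIC)
a=manip.read_camera('scene')['pixels']; o[:320,480:]=cv2.resize(a[200:280,270:350],(320,320),interpolation=cv2.INTER_CUBIC)
cv2.imwrite('pics/v3.png',o[:,:,::-1])
E
```

```text
[ 0.58857854 -0.02575673  0.07062086] [322.87426746 265.36501535] [324.55223976 283.36359331] 0.004141588467975553 [ 0.03269581 -0.54549336 -0.14760995]
```

View pics/v3.png

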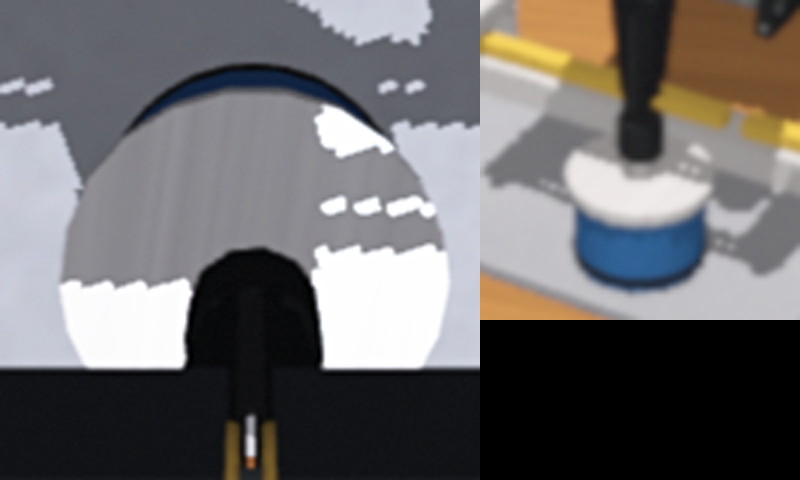

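```bash
python3 - <<'E'
from h import *
c=manip.read_camera('wrist')
ax=np.array([.949,-.316])
P0=np.array([.5886,-.0258])
for n,v,z,r in(('lid edge top',200,.061,.037),('knob bottom edge',253.3,.073,.012),('pot rim edge',191.5,.055,.034)):
    p=ray(c,323.5,v,z)[:2]; q=p+ax*r; print(n,p,'centre',q,'rel tcp along x',(q-P0)@ax)
a=ray(c,240+62/3,170+280/3,.061); b=ray(c,240+450/3,170+280/3,.061); print(np.linalg.norm(a-b),(a+b)/2)
b=ray(c,240+190/3,170+320/3,.085); e=ray(c,240+321/3,170+320/3,.085);print(np.linalg.norm(b-e),(e+b)/2)
E
```

```text
lid edge top [ 0.556097   -0.01468901] centre [ 0.59121    -0.02638101] rel tcp along x 0.0026604939969681325
knob bottom edge [ 0.58133817 -0.02301117] centre [ 0.59272617 -0.02680317] rel tcp along x 0.0042327335289462425
pot rim edge [ 0.55262064 -0.01354277] centre [ 0.58488664 -0.02428677] rel tcp along x -0.004002162683561445
0.07377892825557657 [ 0.59125608 -0.02518624  0.061     ]
0.0222623918968017 [ 0.5896668  -0.02486325  0.085     ]
```

Emit:
step_arm(series=[[[0,0,0,0,0,0,0],[0,0,0,0,0,0,0],[0,0,0,0,0,0,0],[0,0,0,0,0,0,0],[0,0,0,0,0,0,0],[0,0,0,0,0,0,0],[0,0,0,0,0,0,0],[0,0,0,0,0,0,0],[0,0,0,0,0,0,0],[0,0,0,0,0,0,0],[0,0,0,0,0,0,0],[0,0,0,0,0,0,0],[0,0,0,0,0,0,0],[0,0,0,0,0,0,0],[0,0,0,0,0,0,0]]])

```text
clock: 5.53
eef_pos: [0.5886, -0.0257, 0.0707]
orientation: [0.0, 0.159, 0.987, 0.0]
wrist_force: [0.4, 0.7, 0.1]
grip_width: 0.976
grasp_force: 0.0
```

```bash
python3 - <<'E'
from h import *
import pickle
d={n:manip.read_camera(n) for n in('wrist','scene')}; pickle.dump(d,open('c4.pkl','wb'))
o=np.zeros((480,800,3),np.uint8); o[:,:480]=cv2.resize(d['wrist']['pixels'][150:390,200:440],(480,480),interpolation=cv2.INTER_CUBIC)
o[:320,480:]=cv2.resize(d['scene']['pixels'][200:280,270:350],(320,320),interpolation=cv2.INTER_CUBIC)
o[320:,480:720]=cv2.resize(pickle.load(open('c0.pkl','rb'))['scene']['pixels'][210:263,270:350],(240,160))
cv2.imwrite('pics/v4.png',o[:,:,::-1]); print(d['wrist']['mtx'])
E
```

```text
[[388.72950806   0.         323.11194224]
 [  0.         388.72950806 230.47895187]
 [  0.           0.           1.        ]]
```

View pics/v4.png

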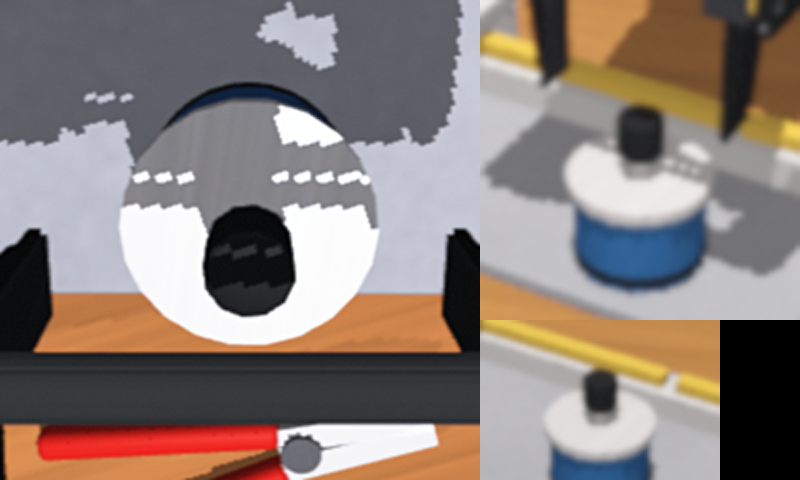

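```bash
python3 - <<'E'
from h import *
import pickle
d=pickle.load(open('c4.pkl','rb')); w,s=d['wrist'],d['scene']; t=pickle.load(open('c0.pkl','rb'))['top']; w1=pickle.load(open('w1.pkl','rb'))
def line(c,u,v):
    p=np.array(c['position']); q=ray(c,u,v,0); e=(q-p)/np.linalg.norm(q-p); return p,e
def tri(*L):
    A=sum(np.eye(3)-np.outer(e,e) for p,e in L); b=sum((np.eye(3)-np.outer(e,e))@p for p,e in L); x=np.linalg.solve(A,b)
    return x.round(4),[np.linalg.norm((np.eye(3)-np.outer(e,e))@(x-p)).round(4) for p,e in L]
print('rtip',tri(line(w,427.5,266),line(s,332.5,233.7)),'ltip',tri(line(w,220,266),line(s,287.5,220)))
ys=np.array([.316,.949]);T=np.array([.5886,-.0257])
for k in(1,-1): 
    P=[*(T+k*.0475*ys),.0707]; print(P,proj(w,P),proj(s,P))
print('knob top wrist+scene',tri(line(w,325,292),line(s,310,228.5)))
print('knob top: w1+w',tri(line(w1,323,212),line(w,325,292)))
print('knob ctr top+scene',tri(line(t,312.46,242.5),line(s,310,233)))
print(s['position'],s['rotation'],w['position'],w['rotation'])
E
```

```text
rtip (array([0.5973, 0.0221, 0.0928]), [np.float64(0.0028), np.float64(0.0028)]) ltip (array([ 0.5662, -0.0743,  0.0909]), [np.float64(0.0028), np.float64(0.0028)])
[np.float64(0.60361), np.float64(0.0193775), 0.0707] [410.20117694 265.66929902] [331.65550289 244.60681914]
[np.float64(0.57359), np.float64(-0.0707775), 0.0707] [235.78220501 265.16950195] [289.86628441 231.11282576]
knob top wrist+scene (array([ 0.5931, -0.026 ,  0.0957]), [np.float64(0.0001), np.float64(0.0001)])
knob top: w1+w (array([ 0.5861, -0.0244,  0.1115]), [np.float64(0.0005), np.float64(0.0005)])
knob ctr top+scene (array([ 0.5892, -0.0258,  0.0824]), [np.float64(0.0006), np.float64(0.0006)])
[1.37467946 0.11684456 0.62485762] [0.56816029 0.30499772 0.34829279 0.68033992] [ 0.51796796 -0.00212134  0.2698637 ] [ 0.80305219 -0.10859777 -0.07794048  0.58072281]
```

The lid hasn't moved, with the knob head at zoom (250,260). The open fingertips, at zoom (50,232) and (445,232), triangulate to about z=0.095, so they sit about 25 mm above the reported TCP and closed just over the knob. I'll go 25 mm lower and close again.

Emit:
step_arm(series=[[[0,0,0,-0.05,0,0.3,0],[0,0,0,-0.05,0,0.6,0],[0,0,0,-0.05,0,0.85,0],[0,0,0,-0.05,0,0.85,0],[0,0,0,-0.05,0,0.85,255],[0,0,0,-0.05,0,0.85,255],[0,0,0,-0.05,0,0.85,255],[0,0,0,-0.05,0,0.85,255],[0,0,0,-0.05,0,0.85,255],[0,0,0,-0.05,0,0.85,255],[0,0,0,-0.05,0,0.85,255],[0,0,0,-0.05,0,0.85,255],[0,0,0,-0.05,0,0.85,255],[0,0,0,-0.05,0,0.85,255],[0,0,0,-0.05,0,0.85,255],[0,0,0,-0.05,0,0.85,255],[0,0,0,-0.05,0,0.85,255],[0,0,0,-0.05,0,0.85,255]]])

```text
clock: 7.13
eef_pos: [0.59, -0.0262, 0.0451]
orientation: [0.0, 0.159, 0.987, 0.0]
wrist_force: [0.1, 0.6, -0.0]
grip_width: 0.245
grasp_force: 30.0
```

Emit:
step_arm(series=[[[0,0,0,0,0,-0.3,255],[0,0,0,0,0,-0.8,255],[0,0,0,0,0,-1.5,255],[0,0,0,0,0,-2.3,255],[0,0,0,0,0,-3,255],[0,0,0,0.5,0.8,-3,255],[0,0,0,1,1.7,-3,255],[0,0,0,1.5,2.5,-3,255],[0,0,0,2,3.4,-3,255],[0,0,0,2.5,4.2,-3,255],[0,0,0,3,5,-3,255],[0,0,0,3.5,5.8,-3,255],[0,0,0,4,6.7,-3,255],[0,0,0,4.5,7.5,-3,255],[0,0,0,4.8,8.1,-3,255],[0,0,0,5,8.4,-3,255],[0,0,0,5,8.4,-3,255],[0,0,0,5,8.4,-3,255],[0,0,0,5,8.4,-3,255]]])

```text
clock: 8.72
eef_pos: [0.5268, 0.2591, 0.1353]
orientation: [0.0, 0.159, 0.987, -0.0]
wrist_force: [0.6, 0.0, 0.2]
grip_width: 0.245
grasp_force: 30.0
```

```bash
python3 - <<'E'
from h import *
import pickle
d={n:manip.read_camera(n) for n in('top','scene')}; pickle.dump(d,open('c5.pkl','wb')); s=d['scene']
p,r=Rt(); print(p,proj(s,p),manip.observe()['wrist_force'])
u,v=proj(s,p).astype(int); print(u,v)
cv2.imwrite('pics/v5.png',cv2.resize(s['pixels'][130:330,240:500],(780,600))[:,:,::-1])
E
```

```text
[0.52687842 0.25893373 0.13520759] [460.57169398 209.02365275] [-0.1836533   0.07497141 -1.55854353]
460 209
```

View pics/v5.png

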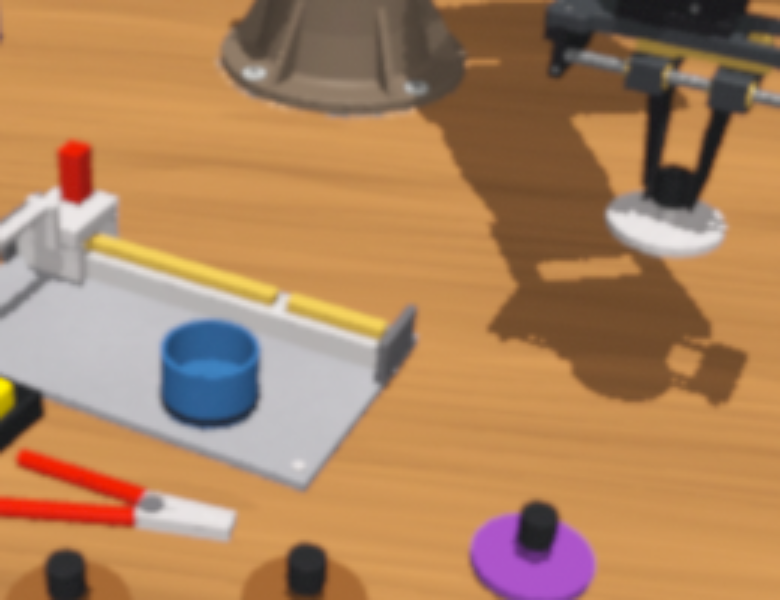

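The lid hangs level in the fingers at (665,215), over bare bench. The pot is open and the purple decoy at (535,555) is well clear. I'll lower it.

Emit:
step_arm(series=[[[0,0,0,0,0,0.6,255],[0,0,0,0,0,1.3,255],[0,0,0,0,0,2,255],[0,0,0,0,0,2.7,255],[0,0,0,0,0,3.4,255],[0,0,0,0,0,3.9,255],[0,0,0,0,0,4.2,255],[0,0,0,0,0,4.4,255],[0,0,0,0,0,4.45,255],[0,0,0,0,0,4.5,255],[0,0,0,0,0,4.53,255],[0,0,0,0,0,4.56,255],[0,0,0,0,0,4.56,255],[0,0,0,0,0,4.56,255]]])

```text
clock: 9.98
eef_pos: [0.5267, 0.2602, -0.0012]
orientation: [0.0, 0.159, 0.987, 0.0]
wrist_force: [0.4, 0.5, -0.8]
grip_width: 0.246
grasp_force: 30.0
```

Emit:
step_arm(series=[[[0,0,0,0,0,0.03,255],[0,0,0,0,0,0.03,255]]])

```text
clock: 10.15
eef_pos: [0.5265, 0.2602, -0.0025]
orientation: [0.0, 0.159, 0.987, 0.0]
wrist_force: [-0.5, -0.4, -1.5]
grip_width: 0.244
grasp_force: 30.0
```

Emit:
step_arm(series=[[[0,0,0,0,0,0.03,255],[0,0,0,0,0,0.03,255],[0,0,0,0,0,0.03,255]]])

```text
clock: 10.4
eef_pos: [0.5265, 0.2601, -0.0035]
orientation: [-0.0, 0.159, 0.987, 0.0]
wrist_force: [-0.4, -0.1, -0.8]
grip_width: 0.246
grasp_force: 30.0
```

Emit:
step_arm(series=[[[0,0,0,0,0,0.03,255],[0,0,0,0,0,0.03,255],[0,0,0,0,0,0.03,255]]])

```text
clock: 10.65
eef_pos: [0.5266, 0.2601, -0.0039]
orientation: [0.0, 0.159, 0.987, 0.0]
wrist_force: [-1.1, -1.1, 4.8]
grip_width: 0.248
grasp_force: 30.0
```

Emit:
step_arm(series=[[[0,0,0,0,0,0,100],[0,0,0,0,0,0,100],[0,0,0,0,0,0,100],[0,0,0,0,0,0,100],[0,0,0,0,0,0,100],[0,0,0,0,0,0,100],[0,0,0,0,0,0,100],[0,0,0,0,0,-0.3,100],[0,0,0,0,0,-1,100],[0,0,0,0,0,-2,100],[0,0,0,0,0,-3,100],[0,0,0,0,0,-4,100],[0,0,0,0,0,-5,100],[0,0,0,0,0,-6,100],[0,0,0,0,0,-6.6,100]]])

```text
clock: 11.9
eef_pos: [0.527, 0.2603, 0.1977]
orientation: [0.002, 0.159, 0.987, 0.001]
wrist_force: [-0.3, 0.0, -0.5]
grip_width: 0.61
grasp_force: 0.0
```

Emit:
step_arm(series=[[[0,0,0,-0.1,-1,0,100],[0,0,0,-0.2,-2,0,100],[0,0,0,-0.3,-3,0,100],[0,0,0,-0.4,-4,0,100],[0,0,0,-0.5,-5,0,100],[0,0,0,-0.6,-6,0,100],[0,0,0,-0.7,-7,0,100],[0,0,0,-0.8,-8,0,100],[0,0,0,-0.9,-9,0,100],[0,0,0,-1,-10,0,100],[0,0,0,-1.1,-11,0,100],[0,0,0,-1.2,-12,0,100],[0,0,0,-1.3,-13,0,100],[0,0,0,-1.4,-13.8,0,100],[0,0,0,-1.4,-14.2,0,100],[0,0,0,-1.4,-14.2,0,100],[0,0,0,-1.4,-14.2,0,100],[0,0,0,-1.4,-14.2,0,100]]])

```text
clock: 13.4
eef_pos: [0.4329, -0.157, 0.1939]
orientation: [0.0, 0.159, 0.987, 0.0]
wrist_force: [0.2, -0.1, -0.5]
grip_width: 0.607
grasp_force: 0.0
```

```bash
python3 - <<'E'
from h import *
import pickle
d={n:manip.read_camera(n) for n in('wrist','scene','top')}; pickle.dump(d,open('c6.pkl','wb')); w=d['wrist']
p,r=Rt(); print(p)
for P in([.4306,-.158,.108],[.4394,-.1614,.108],[.4306,-.158,.062],[.59,-.026,.055]): print(P,proj(w,P))
o=np.zeros((480,800,3),np.uint8); o[:,:480]=w['pixels'][:,80:560]
o[:320,480:]=cv2.resize(d['scene']['pixels'][140:300,370:530],(320,320))
cv2.imwrite('pics/v6.png',o[:,:,::-1])
E
```

```text
[ 0.43307486 -0.15677204  0.19374455]
[0.4306, -0.158, 0.108] [320.82653442 223.06356746]
[0.4394, -0.1614, 0.108] [320.22742553 235.02915741]
[0.4306, -0.158, 0.062] [321.17036474 210.02815781]
[0.59, -0.026, 0.055] [503.4002971  320.26162667]
```

View pics/v6.png

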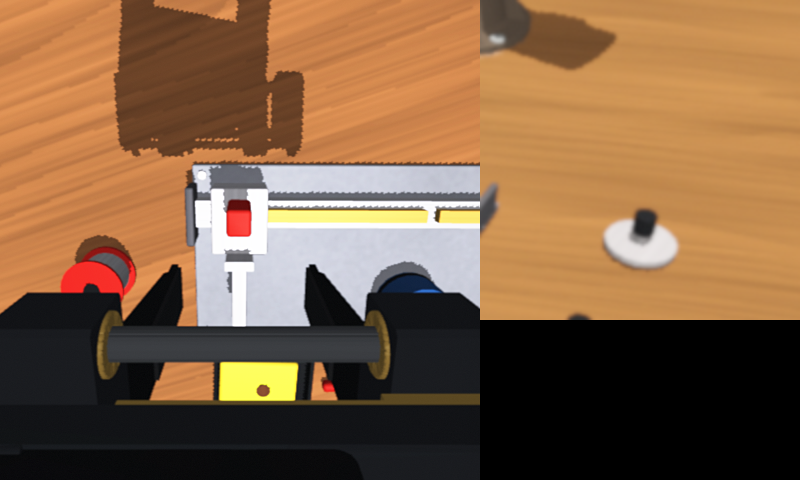

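The lid stands upright and alone on the bench at about (640,245). The handle's top face is at about (319,221) in full-frame wrist pixels, which puts it near (0.430,-0.158). I'll descend and grip it.

Emit:
step_arm(series=[[[0,0,0,0.08,-0.06,0.8,100],[0,0,0,0.08,-0.06,1.6,100],[0,0,0,0.08,-0.06,2.4,100],[0,0,0,0.08,-0.06,3.2,100],[0,0,0,0.08,-0.06,3.9,100],[0,0,0,0.08,-0.06,4.4,100],[0,0,0,0.08,-0.06,4.7,100],[0,0,0,0.08,-0.06,4.7,100],[0,0,0,0.08,-0.06,4.7,255],[0,0,0,0.08,-0.06,4.7,255],[0,0,0,0.08,-0.06,4.7,255],[0,0,0,0.08,-0.06,4.7,255],[0,0,0,0.08,-0.06,4.7,255],[0,0,0,0.08,-0.06,4.7,255],[0,0,0,0.08,-0.06,4.7,255],[0,0,0,0.08,-0.06,4.7,255],[0,0,0,0.08,-0.06,4.7,255],[0,0,0,0.08,-0.06,4.7,255]]])

```text
clock: 15.05
eef_pos: [0.4302, -0.1587, 0.0529]
orientation: [0.0, 0.159, 0.987, -0.0]
wrist_force: [-1.5, -0.8, 6.1]
grip_width: 0.21
grasp_force: 30.0
```

Emit:
step_arm(series=[[[0,0,0,0,0.1,0,255],[0,0,0,0,0.4,0,255],[0,0,0,0,0.8,0,255],[0,0,0,0,1.2,0,255],[0,0,0,0,1.6,0,255],[0,0,0,0,2,0,255],[0,0,0,-0.01,2.4,0,255],[0,0,0,-0.01,2.8,0,255],[0,0,0,-0.01,3.2,0,255],[0,0,0,-0.01,3.6,0,255],[0,0,0,-0.02,4,0,255],[0,0,0,-0.02,4.4,0,255],[0,0,0,-0.02,4.8,0,255],[0,0,0,-0.02,5.1,0,255],[0,0,0,-0.02,5.3,0,255],[0,0,0,-0.02,5.4,0,255],[0,0,0,-0.02,5.4,0,255],[0,0,0,-0.02,5.4,0,255]]])

```text
clock: 16.55
eef_pos: [0.4817, -0.0043, 0.0529]
orientation: [0.0, 0.159, 0.987, 0.0]
wrist_force: [0.5, 6.4, 5.2]
grip_width: 0.205
grasp_force: 30.0
```

```bash
python3 - <<'E'
from h import *
import pickle
t=manip.read_camera('top'); w=manip.read_camera('scene'); pickle.dump([t,w],open('c7.pkl','wb'))
p,r=Rt(); f=r.inv().apply(manip.observe()['wrist_force']); print(p,(p[:2]-[.4302,-.1587])@[.317,.9484],f)
E
```

```text
[ 0.48165174 -0.00433557  0.05294278] 0.16270942263026403 [ 1.54004465  5.84728421 -5.94421546]
```

Emit:
step_arm(series=[[[0,0,0,0,0.03,0,255],[0,0,0,0,0.03,0,255],[0,0,0,0,0.03,0,255]]])

```text
clock: 16.9
eef_pos: [0.4818, -0.0039, 0.0529]
orientation: [0.0, 0.159, 0.987, 0.0]
wrist_force: [-0.4, 0.5, 5.7]
grip_width: 0.208
grasp_force: 30.0
```

Emit:
step_arm(series=[[[0,0,0,0,0.05,0,255],[0,0,0,0,0.05,0,255],[0,0,0,0,0.05,0,255]]])

```text
clock: 17.15
eef_pos: [0.4823, -0.0025, 0.0529]
orientation: [0.0, 0.159, 0.987, 0.0]
wrist_force: [-0.3, 2.7, 5.9]
grip_width: 0.206
grasp_force: 30.0
```

Emit:
step_arm(series=[[[0,0,0,0,0.05,0,255],[0,0,0,0,0.05,0,255],[0,0,0,0,0.05,0,255]]])

```text
clock: 17.4
eef_pos: [0.4828, -0.001, 0.0529]
orientation: [0.0, 0.159, 0.987, 0.0]
wrist_force: [-0.9, 3.4, 6.2]
grip_width: 0.205
grasp_force: 30.0
```

Emit:
step_arm(series=[[[0,0,0,0,0.05,0,255],[0,0,0,0,0.05,0,255],[0,0,0,0,0.05,0,255]]])

```text
clock: 17.65
eef_pos: [0.4832, 0.0003, 0.053]
orientation: [0.0, 0.159, 0.987, 0.0]
wrist_force: [-0.9, 0.9, 5.6]
grip_width: 0.207
grasp_force: 30.0
```

Emit:
step_arm(series=[[[0,0,0,0,0.05,0,255],[0,0,0,0,0.05,0,255],[0,0,0,0,0.05,0,255]]])

```text
clock: 17.9
eef_pos: [0.4837, 0.0018, 0.0529]
orientation: [0.0, 0.159, 0.987, 0.0]
wrist_force: [-0.2, 2.5, 5.1]
grip_width: 0.213
grasp_force: 30.0
```

Emit:
step_arm(series=[[[0,0,0,0,0.05,0,255],[0,0,0,0,0.05,0,255],[0,0,0,0,0.05,0,255]]])

```text
clock: 18.15
eef_pos: [0.4841, 0.0031, 0.0529]
orientation: [0.0, 0.159, 0.987, 0.0]
wrist_force: [-0.5, 1.4, 5.8]
grip_width: 0.212
grasp_force: 30.0
```

```bash
python3 - <<'E'
from h import *
import pickle
s=manip.read_camera('scene'); w=manip.read_camera('wrist')
p,r=Rt(); f=r.inv().apply(manip.observe()['wrist_force']); print(p,(p[:2]-[.4302,-.1587])@[.317,.9484],f)
o=np.zeros((480,800,3),np.uint8); o[:240,:320]=cv2.resize(w['pixels'],(320,240))
o[:,320:]=cv2.resize(s['pixels'][150:310,210:370],(480,480),interpolation=cv2.INTER_CUBIC)
cv2.imwrite('pics/v7.png',o[:,:,::-1])
E
```

```text
[0.48412654 0.0031469  0.05293505] 0.1705903135265656 [ 0.55293628  0.55585718 -5.17556079]
```

View pics/v7.png

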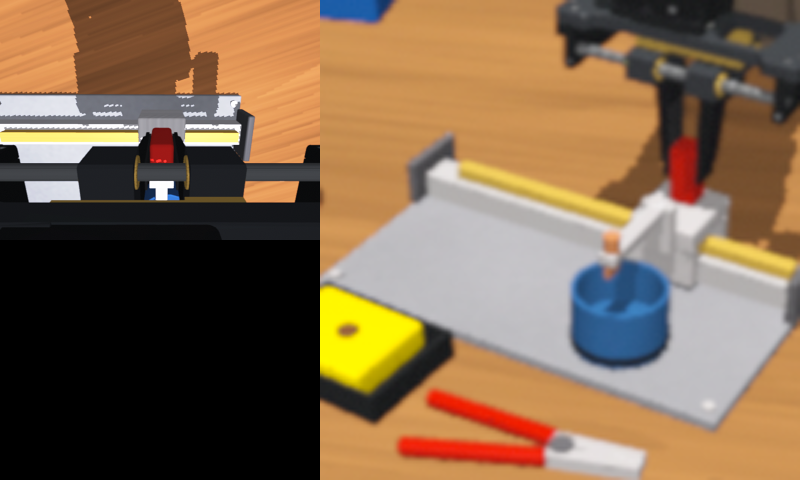

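The handle is in the fingers and the carriage has followed, with the lug just coming over the open pot at (610,265). I'll continue in small steps and watch the force.

Emit:
step_arm(series=[[[0,0,0,0,0.05,0,255],[0,0,0,0,0.1,0,255],[0,0,0,0,0.1,0,255],[0,0,0,0,0.1,0,255]]])

```text
clock: 18.58
eef_pos: [0.4851, 0.0061, 0.0529]
orientation: [0.0, 0.159, 0.987, 0.0]
wrist_force: [-0.5, 1.6, 5.3]
grip_width: 0.208
grasp_force: 30.0
```

Emit:
step_arm(series=[[[0,0,0,0,0.05,0,255],[0,0,0,0,0.05,0,255],[0,0,0,0,0.05,0,255]]])

```text
clock: 18.83
eef_pos: [0.4856, 0.0077, 0.0529]
orientation: [0.0, 0.159, 0.987, 0.0]
wrist_force: [-0.6, 4.6, 4.8]
grip_width: 0.212
grasp_force: 30.0
```

Emit:
step_arm(series=[[[0,0,0,0,0.05,0,255],[0,0,0,0,0.05,0,255],[0,0,0,0,0.05,0,255]]])

```text
clock: 19.08
eef_pos: [0.4861, 0.009, 0.0529]
orientation: [0.0, 0.159, 0.987, 0.0]
wrist_force: [-0.4, 2.7, 5.5]
grip_width: 0.21
grasp_force: 30.0
```

Emit:
step_arm(series=[[[0,0,0,0,0.03,0,255],[0,0,0,0,0.03,0,255],[0,0,0,0,0.03,0,255]]])

```text
clock: 19.33
eef_pos: [0.4864, 0.0098, 0.0529]
orientation: [0.0, 0.159, 0.987, 0.0]
wrist_force: [-1.0, 2.2, 5.2]
grip_width: 0.21
grasp_force: 30.0
```

Emit:
step_arm(series=[[[0,0,0,0,0.03,0,255],[0,0,0,0,0.03,0,255],[0,0,0,0,0.03,0,255]]])

```text
clock: 19.58
eef_pos: [0.4867, 0.0107, 0.0529]
orientation: [0.0, 0.159, 0.987, 0.0]
wrist_force: [-0.4, 3.4, 5.3]
grip_width: 0.21
grasp_force: 30.0
```

Emit:
step_arm(series=[[[0,0,0,0,0.03,0,255],[0,0,0,0,0.03,0,255],[0,0,0,0,0.03,0,255]]])

```text
clock: 19.83
eef_pos: [0.487, 0.0116, 0.0529]
orientation: [0.0, 0.159, 0.987, 0.0]
wrist_force: [1.2, 3.7, 4.8]
grip_width: 0.209
grasp_force: 30.0
```

Emit:
step_arm(series=[[[0,0,0,0,0.03,0,255],[0,0,0,0,0.03,0,255],[0,0,0,0,0.03,0,255]]])

```text
clock: 20.08
eef_pos: [0.4873, 0.0125, 0.0529]
orientation: [0.0, 0.159, 0.987, 0.0]
wrist_force: [-0.8, 3.0, 4.9]
grip_width: 0.209
grasp_force: 30.0
```

Emit:
step_arm(series=[[[0,0,0,0,0.03,0,255],[0,0,0,0,0.03,0,255],[0,0,0,0,0.03,0,255]]])

```text
clock: 20.33
eef_pos: [0.4875, 0.013, 0.0529]
orientation: [0.0, 0.159, 0.987, 0.0]
wrist_force: [-1.6, -0.3, 5.6]
grip_width: 0.208
grasp_force: 30.0
```

Emit:
step_arm(series=[[[0,0,0,0,0.03,0,255],[0,0,0,0,0.03,0,255],[0,0,0,0,0.03,0,255]]])

```text
clock: 20.58
eef_pos: [0.4875, 0.0134, 0.0529]
orientation: [0.0, 0.159, 0.987, -0.0]
wrist_force: [-3.0, -5.9, 6.7]
grip_width: 0.208
grasp_force: 30.0
```

Emit:
step_arm(series=[[[0,0,0,0,-0.02,0,255],[0,0,0,0,-0.02,0,255],[0,0,0,0,-0.02,0,255],[0,0,0,0,-0.02,0,255]]])

```text
clock: 20.92
eef_pos: [0.4875, 0.0131, 0.0529]
orientation: [0.0, 0.159, 0.987, -0.0]
wrist_force: [-1.7, -2.6, 5.4]
grip_width: 0.211
grasp_force: 30.0
```

Emit:
step_arm(series=[[[0,0,0,0,0,0,255],[0,0,0,0,0,0,255],[0,0,0,0,0,0,255]]])

```text
clock: 21.17
eef_pos: [0.4875, 0.0131, 0.0529]
orientation: [0.0, 0.159, 0.987, -0.0]
wrist_force: [-1.4, -1.9, 6.1]
grip_width: 0.206
grasp_force: 30.0
```

```bash
python3 - <<'E'
from h import *
F=[];P=[]
for i in range(6):
    manip.read_camera('top'); p,r=Rt(); F.append(r.inv().apply(manip.observe()['wrist_force'])); P.append(p)
print(np.mean(F,0),np.std(F,0),P[-1],max(abs(np.array(manip.observe()['joint_vel']))))
import pickle
t=manip.read_camera('top'); h=cv2.cvtColor(t['pixels'],cv2.COLOR_RGB2HSV); t0=pickle.load(open('c0.pkl','rb'))['top']['pixels']
df=np.abs(t['pixels'].astype(int)-t0).max(2)
for n,b in(('reel',(450,290,496,336)),('tray',(368,185,444,255)),('strip',(290,170,378,208))): x0,y0,x1,y1=b; print(n,(df[y0:y1,x0:x1]>40).sum())
E
```

```text
[ 0.97933396 -2.70931536 -5.99927336] [0.43266299 0.37649114 0.29950201] [0.48744924 0.01314004 0.05294416] 0.001431596283582474
reel 0
tray 0
strip 0
```

Emit:
step_arm(series=[[[0,0,0,0,-0.01,0,255],[0,0,0,0,-0.01,0,255],[0,0,0,0,-0.01,0,255],[0,0,0,0,-0.01,0,255],[0,0,0,0,-0.01,0,255],[0,0,0,0,-0.01,0,255]]])

```text
clock: 22.02
eef_pos: [0.4875, 0.013, 0.053]
orientation: [0.0, 0.159, 0.987, 0.0]
wrist_force: [-2.2, -0.6, 5.1]
grip_width: 0.21
grasp_force: 30.0
```

Force is near zero between the forward pull and the resistance, so the ball is seated. I'm handing the job in.

```bash
python3 -c "
from cell import manip
print(manip.close_job())"
```

```text
the job is handed in; nothing more can be done
None
```

The job is handed in at about 22 s: the steel lid stands upright on the bare bench clear of the station, and the carriage is at rest with the handle still gripped. By feel the ball is in the notch: the pull forward turned to resistance there. My first grip closed just above the knob and missed, but the lid stayed in place and the second grip held.

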